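Unstopper the sample mill and feed it a grass briquette

ROBOT

A 6-joint arm with a two-finger parallel gripper is mounted at the origin on the work surface. World frame = base frame: x ahead of the robot, y to its left, z up, the work surface at z = 0. Lengths are in m, angles in rad, forces in N, time in s.
With the tool pointing down it reaches from about 0.3 to 0.75 m from the base axis. Payload 8.5 kg.
Tool frame: the origin (TCP) lies midway between the tips of the shut fingers; the grasp point (between the pads) lies 19 mm behind it; z points along the fingers, y is the line along which they close (so a half turn about z gives the same grasp; the last joint's range is limited). The gripper opens to 85 mm and grips with 20 to 120 N. Pads are 22 mm wide; open, the fingers measure 114 mm over their backs; the gripper's body (76 mm by 85 mm) begins 54 mm behind the grasp point. The pads swing forward as they close: fully open they stand 13 mm farther back than shut.
Start: joints at [1.106, 0.381, 1.297, -0, 1.464, -0.215], TCP at [0.136, 0.533, 0.231] pointing down, gripper open.
Joint ranges: [-3.11, 3.11], [-0.89, 2.33], [0.22, 2.48], [-1.42, 4.56], [0.17, 2.85], [-2.88, 2.88]. Speed limits (rad/s): [2.39, 2.39, 3.14, 3.14, 3.14, 3.14].

INTERFACE

Orientations are given as a rotation vector (axis times angle).
In Python, from bench import robot gives the robot as it stands.
- The arm moves only by the tool drive_tool, never from a script. Its argument "rows" is a list of rows, each a list of 6 numbers: the shift along the tool's x, y, z in mm, then the turn, a rotation vector about the tool's x, y, z in degrees. A call has 1 to 8 rows; each row shifts and turns the commanded pose from where the row before left it, along the tool's axes as they then stand; what a row does not reach is not made up. A row lasts 1/10 s, in which the tool goes at most 50 mm and 8.59 degrees, less where a joint would pass 70% of its speed; a pose out of reach is approached as far as the arm can. A call with a gripper value outside its range is refused whole. "grip" is the finger opening in mm, from 0 to 85.4, set as the call begins (left out, the last holds). The fingers move at their own pace and stop on an object; "force" is the grip in N (left out, the last holds). Time passes only in rows, so rows that do not move let the fingers close. It gives the time, the measured TCP pose, the force, the opening and the grip force at its end, in the units of the state.
- robot.read_state(): the state, without advancing time (a new reading comes with each control period).
- robot.read_camera(name): name is "scene" or "top" or "wrist"; returns the picture (480x640x3 uint8, red, green, blue); there is no depth.
- robot.get_calibration(name): a dict with "intrinsics" (3x3 intrinsics, pixels), "R" (3x3) and "t" (3): a world point X has camera coordinates R X + t. Camera axes: x right, y down, z forward; pixel columns grow to the right and rows downward; lengths in m; the calibration is good to about 2 mm. The wrist camera is an equidistant fisheye: a pixel r from the principal point sees the ray r / f radians off the axis. A picture is of the moment at which its call begins: read the wrist's pose just before it. get_calibration takes no time and is no camera call; for the wrist camera it gives the pose at the moment of the call.
- robot.finish_job(): hands the job in; it is judged then, once.
The state is a dict: "time": time; "joint_positions": joint angles; "dq": joint speeds; "effort": joint torques, N m; "ee_pos": TCP position; "orientation": TCP orientation; "contact_force": force on the tool from outside, world axes, zero at the start; "wrist_torque": the same for the moment, N m; "gripper_width": opening from 0.0 (shut) to 1.0 (fully open); "grip_force": force on a finger pad.
Only numpy, scipy, OpenCV 4.12 (cv2) and the standard library are available. Lean on these libraries where they do the work, as an engineer would, in place of code of your own. Each camera call takes 0.05 s, during which the arm holds its last target. There are 200 camera calls.

TASK

Feed the bench mill: twist its black tapered stopper about an eighth of a turn in the inlet to break it free before lifting it, pull it out, and stand it upright in the shallow steel tray. Then push the pressed-grass briquette along the mill's feed shelf, without lifting it, so that it drops off the end of the shelf into the open inlet and down into the mill. Leave everything else on the bench where it is.

Things in the scene. Friction and masses are not known exactly. Their poses are not given: they have to be found in the camera images.
- mill: Bench sample mill, fixed, 335 mm long (y), 200 mm wide (x), 199 mm high without the stopper. Origin: on the bench under the inlet's axis; z up; +y runs along the feed shelf away from the inlet, so the briquette is pushed along the mill's -y. Under the inlet a closed chamber, floor at z = 40 mm, 110 x 100 mm inside. Motor under the shelf, round chamber door on the -y side.
- inlet (a point): On the axis of the mill's inlet, 145 mm above the bench, where the round steel funnel meets the taper seat; axes as the mill's. The funnel is open upward: 100 mm inside diameter at its rim (z = 175 mm), 73 mm here, then the taper seat (half-angle 8.5 degrees) to 60 mm at z = 100 mm, open to the chamber below.
- ledge (a point): Middle of the feed shelf's edge over the funnel, on the shelf's top face, 187 mm above the bench, 36 mm from the inlet's axis; axes as the mill's. The shelf is a flat level steel channel from here 174 mm along the mill's +y to its open tail end, 64 mm wide between side rims 12 mm high, which begin 18 mm behind the edge.
- stopper: Black tapered stopper, loose, 0.22 kg, 122 mm tall, seated in the inlet, its underside about 105 mm above the bench. Origin: centre of its underside; z up. Diameter 61 mm at the foot, 73 mm 40 mm up; 20 mm stem; flat upright paddle grip 14 mm thick (its x), 44 mm wide (its y), 72 to 122 mm up. At first its x is within 0.1 rad of the mill's x. Only weight and friction hold it; it turns either way.
- stopper_grip (a point): Middle of the stopper's paddle grip, 100 mm above its underside, on its axis; axes as the stopper's.
- briquette: Block of pressed dried grass, dull green-brown, 30 mm (x) by 42 mm (y) by 30 mm (z), about 40 g, loose, lying flat on the feed shelf 85 to 125 mm from the inlet's axis, its long side roughly along the shelf. Origin: centre of its underside.
- briquette_center (a point): Centre of the briquette, 15 mm above its underside.
- tray: Shallow rectangular stainless tray, fixed to the bench, empty: 130 mm (x) by 160 mm (y), rim 14 mm high, walls and floor 3 mm. Origin: centre of its underside on the bench; z up.
- beaker: Bystander: glass beaker of milled hay, 94 mm diameter, 125 mm tall, standing near the tray. Origin: centre of its underside.
- jar_a: Bystander: small glass jar with white cap, 52 mm diameter, 58 mm tall. Origin: centre of its underside.
- jar_b: Bystander: small glass jar with white cap, 52 mm diameter, 58 mm tall. Origin: centre of its underside.
- brush: Bystander: cleaning brush lying on the bench, 160 mm long along its x.
- sieve: Bystander: round steel test sieve, 106 mm diameter, 40 mm tall. Origin: centre of its underside.
- dish: Bystander: white porcelain dish with two spare briquettes in it, 132 mm diameter, 36 mm tall. Origin: centre of its underside.
- wash_bottle: Bystander: plastic wash bottle with blue top and spout, 68 mm diameter, 208 mm tall. Origin: centre of its underside.
There are look-alikes about, which are no part of the job. There is more than one size of the briquette; the job needs the smaller.

How it is judged:
On the way, in this order (a step that is already met when the one before it is completed fails the run):
1. the stopper has been turned to more than 0.45 rad from the mill's x axis while still down in its seat (angle between the x axis of stopper and the x axis of mill, either way round above 0.45 rad and z of stopper in the frame of mill below 0.113 m and horizontal distance between stopper and inlet below 0.008 m), for 0.05 s.
2. the stopper stands released and upright in the tray, the briquette still on the feed shelf (x of stopper in the frame of tray between -0.04 and 0.04 m and y of stopper in the frame of tray between -0.055 and 0.055 m and z of stopper in the frame of tray below 0.01 m and angle between stopper's own z axis and vertical below 0.15 rad and linear speed of stopper below 0.02 m/s and contact force between the fingers and stopper below 0.1 N and z of briquette_center in the frame of mill above 0.19 m), for 0.2 s.
At the end, for the whole second after the job is handed in: The briquette lies at rest in the mill's chamber (its centre less than 90 mm above the bench and within 60 mm of the inlet's axis), and the stopper stands at rest on the tray's floor, released, upright within 0.15 rad, its axis within 40 mm (tray x) and 55 mm (tray y) of the tray's centre (x of stopper in the frame of tray between -0.04 and 0.04 m and y of stopper in the frame of tray between -0.055 and 0.055 m and z of stopper in the frame of tray below 0.01 m and angle between stopper's own z axis and vertical below 0.15 rad and linear speed of each of stopper, briquette below 0.02 m/s and contact force between the fingers and stopper below 0.1 N and z of briquette_center in the frame of mill below 0.09 m and horizontal distance between briquette_center and inlet below 0.06 m); the robot touches nothing.
It fails at once if the briquette is lifted off the feed shelf (its centre more than 25 mm higher than when it lies on the shelf) (z of briquette_center in the frame of mill above 0.227 m).
It fails at once if the briquette falls beside the inlet (z of briquette_center in the frame of mill below 0.17 m and horizontal distance between briquette_center and inlet above 0.065 m).
It fails at once if a bystander is moved by more than 20 mm (distance of any of beaker, jar_a, jar_b, brush, sieve, dish, wash_bottle from where it was at the start of the episode above 0.02 m).
It also fails if it takes over 61 s, if anything falls off the work surface, if the arm or the gripper's body presses on something with over 40 N, if the wrist force passes 120 N, or if a joint passes its speed limit or range.

## Working session

There is one attempt and no reset: what is moved stays moved. The work goes in short steps, Python scripts to look and compute and a tool call to move; the robot and the scene stay as the last step left them, time stands still between calls to the robot, and variables do not carry over. Pictures are saved under pics/ and viewed, at most 10 in all, crops included, and the job is handed in when it is done.

Besides the shell and the picture viewer there is one more tool, called after "Request:" as name([rows], argument=value, ...), one row to a line, values as JSON. drive_tool: Moves the arm, as the interface text tells. Its arguments: {"type":"object","properties":{"rows":{"type":"array","items":{"type":"array","items":{"type":"number"}}},"grip":{"type":"number"},"force":{"type":"number"}},"required":["rows"]}

```bash
mkdir -p pics
python3 - <<'E'
from bench import robot
import cv2,json
for n in("scene","top"):
    cv2.imwrite(f"pics/{n}0.png",robot.read_camera(n)[:,:,::-1])
    c=robot.get_calibration(n);print(n,c)
s=robot.read_state();print(s['time'],s['ee_pos'],s['orientation'])
E
```

```text
scene {'intrinsics': array([[586.64744822,   0.        , 315.40595907],
       [  0.        , 586.64744822, 246.24617299],
       [  0.        ,   0.        ,   1.        ]]), 'R': array([[-0.71033674,  0.70344901, -0.02410811],
       [ 0.39452128,  0.36955177, -0.84129926],
       [-0.58290194, -0.60711694, -0.5400318 ]]), 't': array([ 0.31662396, -0.05441308,  1.78672688])}
top {'intrinsics': array([[510.57525938,   0.        , 326.76498573],
       [  0.        , 510.57525938, 236.51644926],
       [  0.        ,   0.        ,   1.        ]]), 'R': array([[-0.02609046, -0.99965882,  0.00123598],
       [-0.98861743,  0.02561898, -0.14825401],
       [ 0.14817177, -0.00508993, -0.98894854]]), 't': array([0.02151753, 0.48388182, 1.22220942])}
0.1 [0.13581546 0.53268906 0.23077729] [-3.91223396e-01 -3.11667485e+00  1.95789576e-03]
```

View pics/scene0.png

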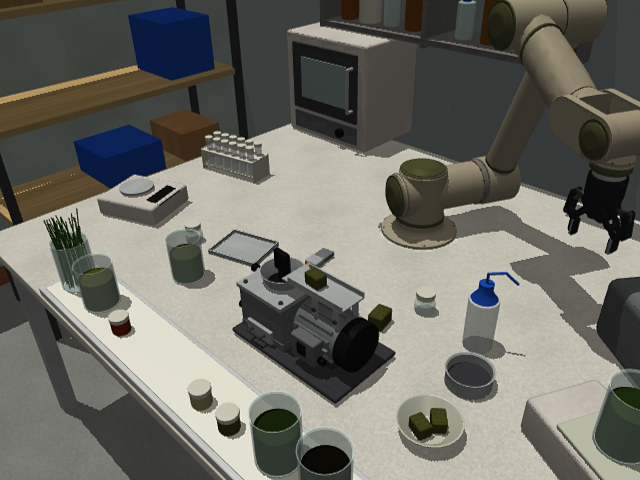

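View pics/top0.png

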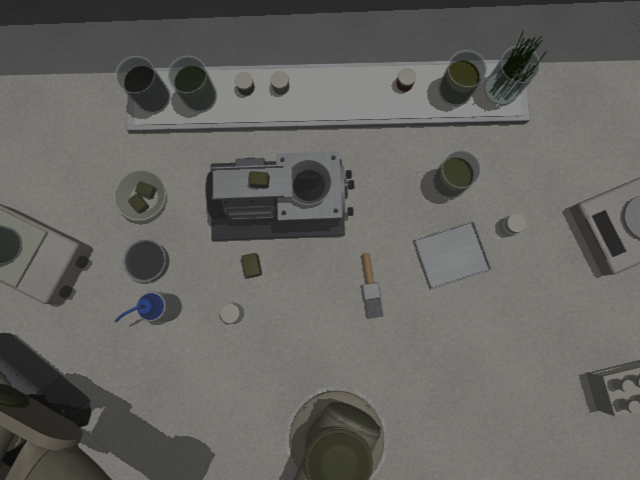

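The scene view shows the mill with the stopper at about (282,262), a briquette on the shelf at (316,278), one on the bench at (380,316), and two in the dish. In the top view the inlet is near (311,183), the shelf briquette at (259,180), the bench one at (251,265) and the tray at (452,255). The briquette on the shelf fits the description (it's on the feed shelf and smaller). I'll confirm it in a crop.

Run:
```python
import cv2
a=cv2.imread("pics/top0.png")[145:295,200:360]
b=cv2.imread("pics/scene0.png")[225:345,200:400]
a=cv2.resize(a,None,fx=3.75,fy=3.75,interpolation=cv2.INTER_CUBIC)
cv2.imwrite("pics/c1.png",cv2.convertScaleAbs(a,alpha=1.7))
b=cv2.resize(b,None,fx=4,fy=4,interpolation=cv2.INTER_CUBIC)
cv2.imwrite("pics/c2.png",cv2.convertScaleAbs(b,alpha=1.3))
```

```text
(no output)
```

View pics/c1.png

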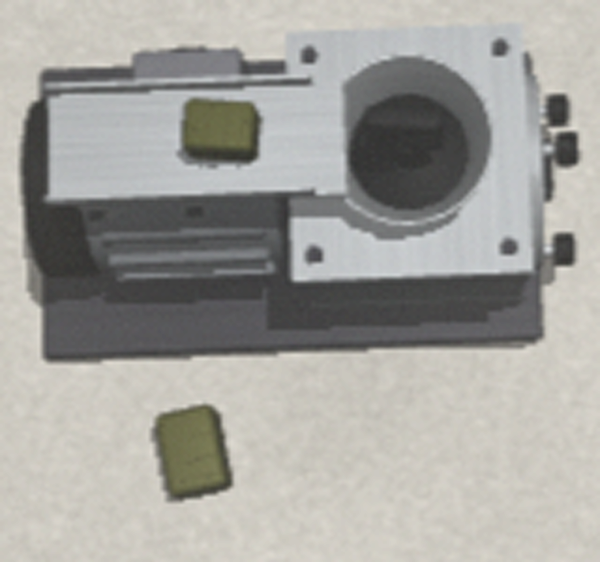

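View pics/c2.png

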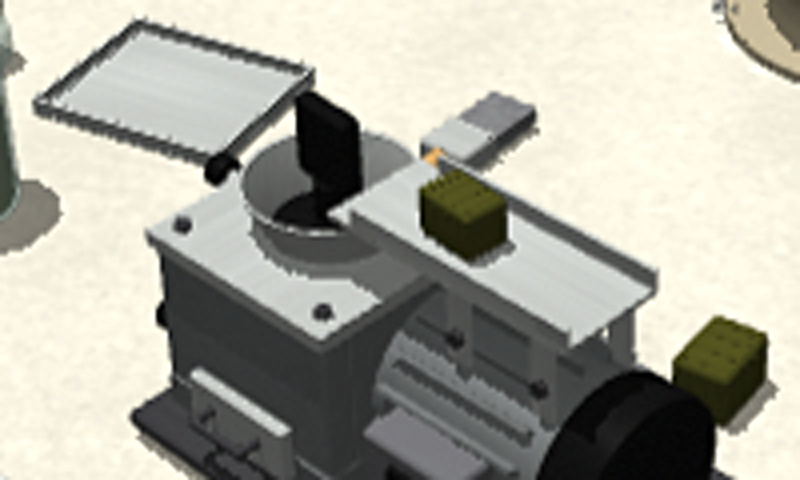

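The crops confirm it: the shelf block at c1 (221,130) measures about 72x58 px and is smaller than the bench block at (193,452), about 87x60 px, even though it's nearer the camera. The paddle top is at c2 (328,106).

```bash
cat > h.py <<'E'
import numpy as np
from bench import robot
from scipy.spatial.transform import Rotation as Ro
def ray(name,uv,z,c=None):
    c=c or robot.get_calibration(name);K=c['intrinsics'];R=np.array(c['R']);t=np.array(c['t'])
    p=np.array([(uv[0]-K[0,2])/K[0,0],(uv[1]-K[1,2])/K[1,1]])
    if name=="wrist":
        r=np.hypot(*p);d=np.r_[p/r*np.sin(r),np.cos(r)]
    else: d=np.r_[p,1]
    o=-R.T@t;d=R.T@d
    return (o+d*(z-o[2])/d[2]).round(4)
E
python3 - <<'E'
from h import *
T=lambda u,v,z:ray("top",(u/3.75+200,v/3.75+145),z)
S=lambda u,v,z:ray("scene",(u/4+200,v/4+225),z)
print("edge",T(345,90,.187),T(345,193,.187),"tail",T(47,93,.193),T(47,200,.193))
print("rim circle",T(345,140,.175),T(490,140,.175),T(412,57,.175))
print("paddle top",S(328,106,.227),S(298,94,.227),S(358,121,.227))
print("plate",[T(*p,.14) for p in((288,32),(522,26),(532,270),(290,280))])
print("briq top",[T(*p,.217) for p in((188,100),(257,102),(253,158),(184,152))])
print("S briq",S(463,190,.217),"S edge",S(332,214,.187),S(580,335,.199),S(655,272,.199))
tr=[ray("top",p,.014) for p in((414,241),(473,223),(489,266),(431,287))];print("tray",tr,np.mean(tr,0))
print("base",[T(*p,.01) for p in((45,357),(540,343))])
s=robot.read_state();print(Ro.from_rotvec(s['orientation']).as_matrix().round(3))
c=robot.get_calibration("wrist");print(c)
E
```

```text
edge [0.6144 0.0825 0.187 ] [0.5523 0.0835 0.187 ] tail [0.6154 0.2566 0.193 ] [0.5512 0.2562 0.193 ]
rim circle [0.5873 0.0838 0.175 ] [ 0.5851 -0.0022  0.175 ] [0.6372 0.043  0.175 ]
paddle top [0.5974 0.0573 0.227 ] [0.6007 0.0362 0.227 ] [0.5962 0.0802 0.227 ]
plate [array([0.6659, 0.12  , 0.14  ]), array([ 0.666 , -0.0245,  0.14  ]), array([ 0.5126, -0.026 ,  0.14  ]), array([0.5103, 0.1206, 0.14  ])]
briq top [array([0.6021, 0.1706, 0.217 ]), array([0.5999, 0.1312, 0.217 ]), array([0.5671, 0.1337, 0.217 ]), array([0.5716, 0.173 , 0.217 ])]
S briq [0.5929 0.1571 0.217 ] S edge [0.6278 0.0909 0.187 ] [0.6226 0.2682 0.199 ] [0.559  0.2612 0.199 ]
tray [array([ 0.4706, -0.2094,  0.014 ]), array([ 0.5125, -0.3603,  0.014 ]), array([ 0.403 , -0.3927,  0.014 ]), array([ 0.3548, -0.2455,  0.014 ])] [ 0.435225 -0.301975  0.014   ]
base [array([0.4863, 0.2973, 0.01  ]), array([ 0.4872, -0.0346,  0.01  ])]
[[-0.969  0.247 -0.001]
 [ 0.247  0.969 -0.001]
 [ 0.    -0.001 -1.   ]]
{'intrinsics': array([[371.64829954,   0.        , 319.73812496],
       [  0.        , 371.64829954, 239.47607858],
       [  0.        ,   0.        ,   1.        ]]), 'R': array([[ 0.24672981,  0.96908015, -0.00284058],
       [ 0.91718444, -0.23256866,  0.32354989],
       [ 0.31288515, -0.08243474, -0.94620685]]), 't': array([-0.54847598, -0.04176309,  0.38318714])}
```

Request:
drive_tool([
  [0, 0, -50, 0, 0, 0],
  [0, 0, -50, 0, 0, 0],
  [-39.8, -25.6, 0, 0, 0, 0],
  [-39.8, -25.6, 0, 0, 0, 0],
  [-39.8, -25.6, 0, 0, 0, 0],
  [-39.8, -25.6, 0, 0, 0, 0],
  [-39.8, -25.6, 0, 0, 0, 0],
  [-39.8, -25.6, 0, 0, 0, 0],
])

```text
time: 0.9
ee_pos: [0.3302, 0.3234, 0.3312]
orientation: [-0.391, -3.117, 0.0]
contact_force: [-0.1, 1.1, 0.4]
gripper_width: 0.999
grip_force: 0.0
```

Request:
drive_tool([
  [-39.8, -25.6, 0, 0, 0, 0],
  [-39.8, -25.6, 0, 0, 0, 0],
  [-39.8, -25.6, 0, 0, 0, 0],
  [-39.8, -25.6, 0, 0, 0, 0],
  [-39.8, -25.6, 0, 0, 0, 0],
  [-39.8, -25.6, 0, 0, 0, 0],
  [-39.8, -25.6, 0, 0, 0, 0],
  [-39.8, -25.6, 0, 0, 0, 0],
])

```text
time: 1.7
ee_pos: [0.5882, 0.0462, 0.331]
orientation: [-0.392, -3.116, -0.0]
contact_force: [0.9, 0.3, 0.2]
gripper_width: 1.0
grip_force: 0.0
```

Request:
drive_tool([
  [0, 0, 0, 0, 0, 8.4],
  [0, 0, 0, 0, 0, 8.4],
  [0, 0, 0, 0, 0, 8.4],
  [0, 0, 0, 0, 0, 8.4],
  [0, 0, 0, 0, 0, 8.4],
  [0, 0, 0, 0, 0, 8.4],
  [0, 0, 0, 0, 0, 8.4],
  [0, 0, 0, 0, 0, 8.4],
])

```text
time: 2.5
ee_pos: [0.5872, 0.0479, 0.3309]
orientation: [-2.058, -2.373, 0.001]
contact_force: [0.2, -0.1, -0.2]
gripper_width: 0.996
grip_force: 0.0
```

Request:
drive_tool([
  [0, 0, 0, 0, 0, 8.4],
  [0, 0, 0, 0, 0, 0],
  [0, 0, 0, 0, 0, 0],
])

```text
time: 2.8
ee_pos: [0.5872, 0.0479, 0.331]
orientation: [-2.215, -2.227, 0.001]
contact_force: [-0.4, -0.6, -0.5]
gripper_width: 0.999
grip_force: 0.0
```

```bash
cat > look.py <<'E'
import sys,cv2
from h import *
s=robot.read_state();print(s['time'],s['ee_pos'],s['joint_positions'],s['contact_force'],s['gripper_width'],s['grip_force'])
print(Ro.from_rotvec(s['orientation']).as_matrix().round(3))
import pickle;pickle.dump(robot.get_calibration("wrist"),open(f"{sys.argv[1]}.pkl","wb"))
a=robot.read_camera("wrist")[:,:,::-1]
cv2.imwrite(f"pics/{sys.argv[1]}.png",cv2.convertScaleAbs(a,alpha=1.5))
E
python3 look.py w1
```

```text
2.8 [0.58723263 0.04790984 0.33103785] [-1.19361090e-01  4.08824684e-01  9.70609795e-01 -1.83221750e-05
  1.76274574e+00 -1.24848512e-01] [-0.44300554 -0.64392883 -0.51608588] 0.9989323098411922 0.0
[[-0.005  1.    -0.001]
 [ 1.     0.005  0.   ]
 [ 0.    -0.001 -1.   ]]
```

View pics/w1.png

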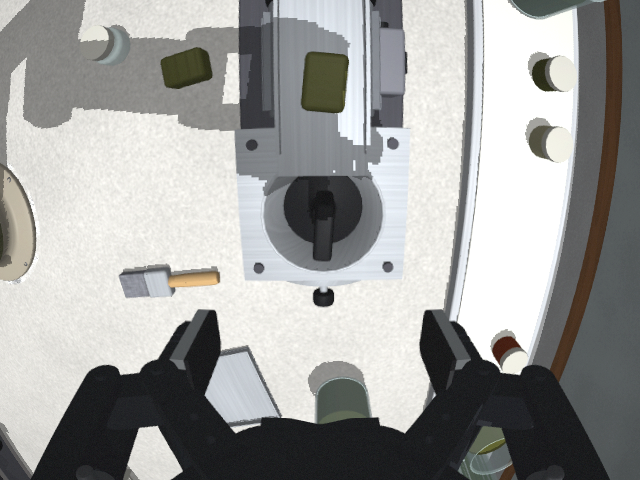

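The wrist view shows the paddle running from about (322,200) to (323,258) inside the funnel, which is centred near (323,225). The briquette is at (325,82), the tray at (245,385).

Run:
```python
import cv2
a=cv2.imread("pics/w1.png")[150:290,240:410]
cv2.imwrite("pics/w1c.png",cv2.convertScaleAbs(cv2.resize(a,None,fx=4,fy=4,interpolation=cv2.INTER_CUBIC),alpha=1.5,beta=20))
```

```text
(no output)
```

View pics/w1c.png

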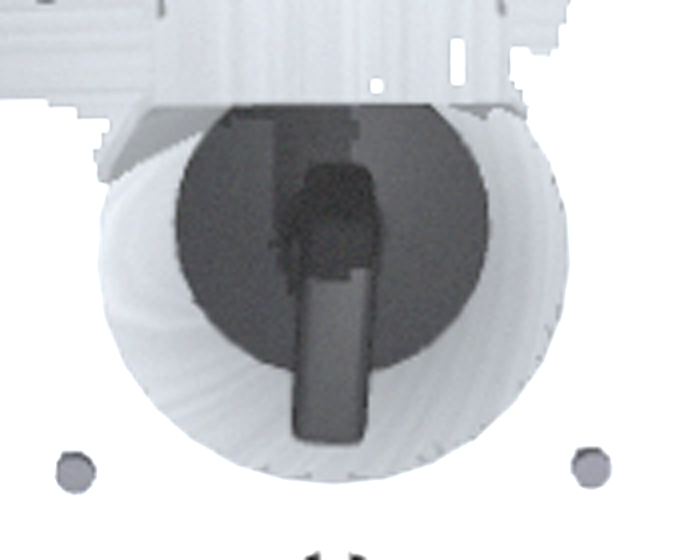

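The crop shows the paddle's top face in full: the far end at crop (292..365,440) and the near end at roughly (308..381,212). The shelf edge is at row 104.

Run:
```python
from h import *
import pickle;c=pickle.load(open("w1.pkl","rb"))
W=lambda u,v,z:ray("wrist",(u/4+240,v/4+150),z,c)
F=lambda u,v,z:ray("wrist",(u,v),z,c)
a,b=W(292,438,.227),W(365,441,.227);e,f=W(304,280,.227),W(378,215,.227)
print("paddle",a,b,e,f, "yaw L",np.arctan2(-(e-a)[0],(e-a)[1]),"R",np.arctan2(-(f-b)[0],(f-b)[1]))
print("edge",W(160,104,.187),W(510,104,.187))
print("funnel rim",W(100,240,.175),W(567,240,.175),W(335,482,.175))
print("stopper top disk r36.5 at .145",W(176,225,.145),W(488,225,.145),W(330,375,.145))
print("briq",[F(*p,.217) for p in((307,52),(348,54),(345,113),(303,109))])
print("shelf inner sides",F(283,100,.187),F(366,100,.187))
print("tray",[F(*p,.014) for p in((249,346),(282,417))])
```

```text
paddle [0.5811 0.0308 0.227 ] [0.5942 0.0303 0.227 ] [0.5831 0.0603 0.227 ] [0.5958 0.072  0.227 ] yaw L -0.06769302269396872 R -0.03835049202918571
edge [0.5544 0.0847 0.187 ] [0.623  0.0852 0.187 ]
funnel rim [0.5398 0.054  0.175 ] [0.6377 0.0547 0.175 ] [ 0.5895 -0.0007  0.175 ]
stopper top disk r36.5 at .145 [0.5529 0.0498 0.145 ] [0.6244 0.0503 0.145 ] [0.5885 0.0136 0.145 ]
briq [array([0.5764, 0.1764, 0.217 ]), array([0.6041, 0.1753, 0.217 ]), array([0.6025, 0.1339, 0.217 ]), array([0.5739, 0.1364, 0.217 ])]
shelf inner sides [0.5573 0.1441 0.187 ] [0.6203 0.1447 0.187 ]
tray [array([ 0.4792, -0.1997,  0.014 ]), array([ 0.5222, -0.3542,  0.014 ])]
```

Request:
drive_tool([
  [2, 1.3, 0, 0, 0, 3],
  [0, 0, 40, 0, 0, 0],
  [0, 0, 40, 0, 0, 0],
  [0, 0, 34, 0, 0, 0],
  [0, 0, 20, 0, 0, 0],
  [0, 0, 9, 0, 0, 0],
  [0, 0, 0, 0, 0, 0],
])

```text
time: 3.55
ee_pos: [0.5884, 0.0499, 0.1877]
orientation: [-2.275, -2.165, 0.002]
contact_force: [0.2, -0.6, 0.4]
gripper_width: 1.0
grip_force: 0.0
```

Request:
drive_tool([
  [0, 0, 0, 0, 0, 0],
  [0, 0, 0, 0, 0, 0],
  [0, 0, 0, 0, 0, 0],
  [0, 0, 0, 0, 0, 0],
  [0, 0, 0, 0, 0, 0],
  [0, 0, 0, 0, 0, 0],
  [0, 0, 0, 0, 0, 0],
  [0, 0, 0, 0, 0, 0],
], grip=0, force=50)

```text
time: 4.35
ee_pos: [0.589, 0.0498, 0.1889]
orientation: [2.276, 2.163, 0.002]
contact_force: [2.1, 0.0, 4.4]
gripper_width: 0.158
grip_force: 52.3
```

Request:
drive_tool([
  [0, 0, 0, 0, 0, 5],
  [0, 0, 0, 0, 0, 5],
  [0, 0, 0, 0, 0, 5],
  [0, 0, 0, 0, 0, 5],
  [0, 0, 0, 0, 0, 5],
  [0, 0, 0, 0, 0, 5],
  [0, 0, 0, 0, 0, 6],
  [0, 0, 0, 0, 0, 6],
])

```text
time: 5.15
ee_pos: [0.589, 0.05, 0.189]
orientation: [2.903, 1.2, 0.003]
contact_force: [1.4, 0.1, 5.3]
gripper_width: 0.157
grip_force: 52.7
```

Request:
drive_tool([
  [0, 0, 0, 0, 0, 0],
  [0, 0, 0, 0, 0, 0],
  [0, 0, 0, 0, 0, 0],
])

```text
time: 5.45
ee_pos: [0.589, 0.0499, 0.189]
orientation: [2.902, 1.203, 0.003]
contact_force: [1.7, 1.2, 6.2]
gripper_width: 0.154
grip_force: 53.0
```

```bash
python3 look.py w2; python3 -c "
import cv2;a=cv2.imread('pics/w2.png')
cv2.imwrite('pics/w2c.png',cv2.convertScaleAbs(a,alpha=1.4,beta=15))"
```

```text
5.45 [0.58901936 0.04994884 0.18902329] [-1.15705973e-01  4.83466873e-01  1.25202144e+00  4.56593246e-04
  1.40425552e+00  6.69022645e-01] [1.71936504 1.20115101 6.15514212] 0.15405703384469424 52.955732345581055
[[ 0.707  0.708  0.002]
 [ 0.708 -0.707  0.   ]
 [ 0.001  0.001 -1.   ]]
```

View pics/w2c.png

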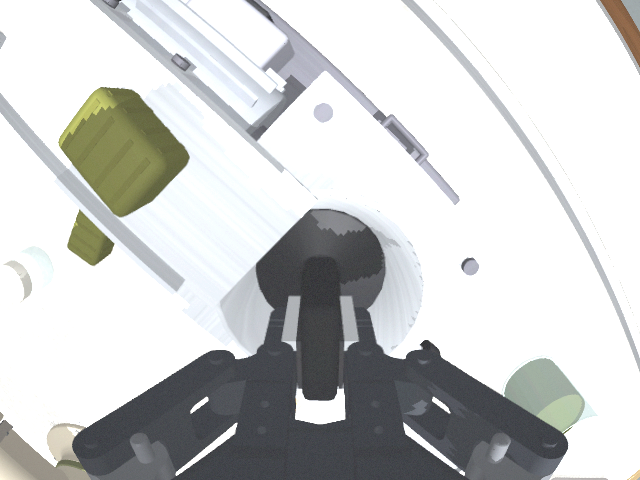

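The paddle at (320,330) is gripped squarely and turned 45° with the tool, still seated. Lifting now.

Request:
drive_tool([
  [0, 0, -5, 0, 0, 0],
  [0, 0, -10, 0, 0, 0],
  [0, 0, -15, 0, 0, 0],
  [0, 0, -20, 0, 0, 0],
  [0, 0, -30, 0, 0, 0],
  [0, 0, -30, 0, 0, 0],
  [0, 0, -10, 0, 0, 0],
  [0, 0, 0, 0, 0, 0],
])

```text
time: 6.3
ee_pos: [0.5885, 0.0499, 0.3092]
orientation: [2.901, 1.204, 0.002]
contact_force: [1.0, 0.7, -2.3]
gripper_width: 0.155
grip_force: 51.6
```

Request:
drive_tool([
  [-15, 6, 0, 0, 0, 0],
  [-29.5, 11.7, 0, 0, 0, 0],
  [-29.5, 11.7, 0, 0, 0, 0],
  [-29.5, 11.7, 0, 0, 0, 0],
  [-29.5, 11.7, 0, 0, 0, 0],
  [-29.5, 11.7, 0, 0, 0, 0],
  [-29.5, 11.7, 0, 0, 0, 0],
  [-29.5, 11.7, 0, 0, 0, 0],
])

```text
time: 7.1
ee_pos: [0.4927, -0.1704, 0.3066]
orientation: [-2.899, -1.203, 0.004]
contact_force: [0.3, -0.1, -2.3]
gripper_width: 0.159
grip_force: 51.6
```

Request:
drive_tool([
  [-29.5, 11.7, 0, 0, 0, 0],
  [-29.5, 11.7, 0, 0, 0, 0],
  [-29.5, 11.7, 0, 0, 0, 0],
  [-29.5, 11.7, 0, 0, 0, 0],
  [-15, 6, 0, 0, 0, 0],
  [0, 0, 0, 0, 0, 0],
  [0, 0, 0, 0, 0, 0],
])

```text
time: 7.8
ee_pos: [0.4377, -0.3, 0.3076]
orientation: [-2.9, -1.203, 0.0]
contact_force: [0.7, -0.4, -1.7]
gripper_width: 0.154
grip_force: 51.6
```

```bash
python3 look.py w3; python3 -c "
from bench import robot;import cv2
cv2.imwrite('pics/t3.png',cv2.convertScaleAbs(cv2.resize(robot.read_camera('scene')[:,:,::-1][180:330,130:330],None,fx=4,fy=4),alpha=1.2))"
```

```text
7.8 [ 0.43766612 -0.30000801  0.30755667] [-8.24384808e-01  3.03693401e-01  1.19529306e+00  3.73281415e-04
  1.64446972e+00 -4.01551846e-02] [ 0.70922657 -0.41090979 -1.68967586] 0.15369198035527426 51.55509531497955
[[ 0.706  0.708 -0.001]
 [ 0.708 -0.706  0.002]
 [ 0.    -0.002 -1.   ]]
```

View pics/w3.png

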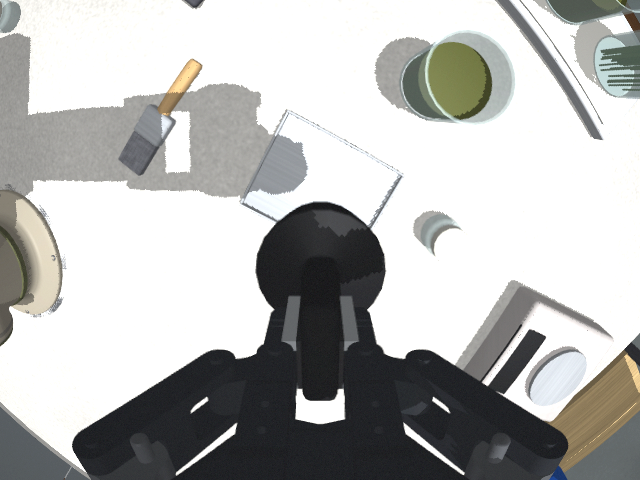

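The stopper is held upright, same as when seated. The tray corners are visible at (241,203), (287,110) and (402,176).

Run:
```python
from h import *
import pickle;c=pickle.load(open("w3.pkl","rb"))
P=[ray("wrist",p,.014,c) for p in((241,203),(287,110),(402,176))]
print(P,(P[0]+P[2])/2,np.linalg.norm(P[0]-P[1]),np.linalg.norm(P[2]-P[1]))
```

```text
[array([ 0.3538, -0.2458,  0.014 ]), array([ 0.4738, -0.2085,  0.014 ]), array([ 0.5162, -0.36  ,  0.014 ])] [ 0.435  -0.3029  0.014 ] 0.12566339960386239 0.15732135900760583
```

Request:
drive_tool([
  [0, 0, 30, 0, 0, 0],
  [0, 0, 45, 0, 0, 0],
  [0, 0, 45, 0, 0, 0],
  [0, 0, 40, 0, 0, 0],
  [0, 0, 30, 0, 0, 0],
  [0, 0, 15, 0, 0, 0],
  [0, 0, 8, 0, 0, 0],
  [0, 0, 0, 0, 0, 0],
])

```text
time: 8.7
ee_pos: [0.4381, -0.2997, 0.0949]
orientation: [-2.9, -1.206, 0.001]
contact_force: [0.6, 1.1, -1.6]
gripper_width: 0.155
grip_force: 51.5
```

Request:
drive_tool([
  [0, 0, 2, 0, 0, 0],
  [0, 0, 2, 0, 0, 0],
  [0, 0, 2, 0, 0, 0],
  [0, 0, 2, 0, 0, 0],
  [0, 0, 0, 0, 0, 0],
])

```text
time: 9.2
ee_pos: [0.4387, -0.3011, 0.0909]
orientation: [2.897, 1.203, 0.002]
contact_force: [-4.3, 3.5, 27.9]
gripper_width: 0.156
grip_force: 55.4
```

Request:
drive_tool([
  [0, 0, -3, 0, 0, 0],
  [0, 0, 0, 0, 0, 0],
])

```text
time: 9.4
ee_pos: [0.4381, -0.3007, 0.0911]
orientation: [2.9, 1.204, 0.001]
contact_force: [-0.2, 0.8, -2.4]
gripper_width: 0.154
grip_force: 51.6
```

Request:
drive_tool([
  [0, 0, 0, 0, 0, 0],
  [0, 0, 0, 0, 0, 0],
  [0, 0, 0, 0, 0, 0],
  [0, 0, 0, 0, 0, 0],
  [0, 0, 0, 0, 0, 0],
  [0, 0, 0, 0, 0, 0],
  [0, 0, 0, 0, 0, 0],
  [0, 0, 0, 0, 0, 0],
], grip=60)

```text
time: 10.2
ee_pos: [0.4379, -0.3005, 0.0903]
orientation: [2.901, 1.205, -0.0]
contact_force: [-0.2, -0.3, -0.6]
gripper_width: 0.702
grip_force: 0.0
```

Request:
drive_tool([
  [0, 0, -15, 0, 0, 0],
  [0, 0, -30, 0, 0, 0],
  [0, 0, -45, 0, 0, 0],
  [0, 0, -45, 0, 0, 0],
  [0, 0, -45, 0, 0, 0],
  [0, 0, -45, 0, 0, 0],
  [0, 0, 0, 0, 0, 0],
])

```text
time: 10.9
ee_pos: [0.4389, -0.3014, 0.3214]
orientation: [2.891, 1.201, 0.006]
contact_force: [0.3, 0.8, -0.1]
gripper_width: 0.703
grip_force: 0.0
```

```bash
python3 look.py w4
```

```text
10.9 [ 0.43889549 -0.30142328  0.32138181] [-8.24315941e-01  2.95761789e-01  1.16822297e+00  6.36238933e-06
  1.66604808e+00 -4.06244877e-02] [ 0.34343794  0.79097909 -0.14310209] 0.7029868427131936 0.0
[[ 0.706  0.708  0.008]
 [ 0.708 -0.706 -0.008]
 [-0.     0.012 -1.   ]]
```

View pics/w4.png

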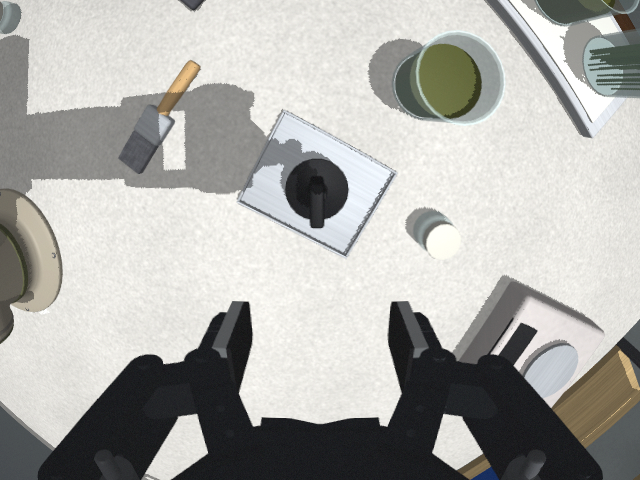

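The stopper stands upright at about (317,190), in the middle of the tray (corners (283,110), (396,174), (347,255), (238,200)). Next I'll shut the fingers and move behind the briquette.

Request:
drive_tool([
  [38.9, -21.1, 0, 0, 0, 0],
  [38.9, -21.1, 0, 0, 0, 0],
  [38.9, -21.1, 0, 0, 0, 0],
  [38.9, -21.1, 0, 0, 0, 0],
  [38.9, -21.1, 0, 0, 0, 0],
  [38.9, -21.1, 0, 0, 0, 0],
], grip=0, force=50)

```text
time: 11.55
ee_pos: [0.5129, -0.0439, 0.3138]
orientation: [-2.9, -1.204, 0.003]
contact_force: [0.0, 0.1, -0.0]
gripper_width: 0.005
grip_force: 0.0
```

Request:
drive_tool([
  [38.9, -21.1, 0, 0, 0, 0],
  [38.9, -21.1, 0, 0, 0, 0],
  [38.9, -21.1, 0, 0, 0, 0],
  [38.9, -21.1, 0, 0, 0, 0],
  [38.9, -21.1, 0, 0, 0, 0],
  [38.9, -21.1, 0, 0, 0, 0],
])

```text
time: 12.15
ee_pos: [0.5881, 0.2107, 0.3136]
orientation: [-2.901, -1.204, 0.004]
contact_force: [-0.1, -0.7, 0.7]
gripper_width: 0.003
grip_force: 0.0
```

Request:
drive_tool([
  [0, 0, 0, 0, 0, -7.5],
  [0, 0, 0, 0, 0, -7.5],
  [0, 0, 0, 0, 0, -7.5],
  [0, 0, 0, 0, 0, -7.5],
  [0, 0, 0, 0, 0, -7.5],
  [0, 0, 0, 0, 0, -7.5],
  [0, 0, 0, 0, 0, 0],
  [0, 0, 0, 0, 0, 0],
])

```text
time: 12.95
ee_pos: [0.588, 0.2088, 0.3142]
orientation: [-2.223, -2.219, 0.002]
contact_force: [-0.8, -0.1, -1.0]
gripper_width: 0.003
grip_force: 0.0
```

Request:
drive_tool([
  [6, 1, 40, 0, 0, 0],
  [0, 0, 40, 0, 0, 0],
  [0, 0, 22, 0, 0, 0],
  [0, 0, 12, 0, 0, 0],
  [0, 0, 5, 0, 0, 0],
  [0, 0, 0, 0, 0, 0],
])

```text
time: 13.55
ee_pos: [0.5894, 0.2149, 0.1966]
orientation: [2.221, 2.222, 0.001]
contact_force: [0.7, 0.2, 0.7]
gripper_width: 0.002
grip_force: 0.0
```

Request:
drive_tool([
  [-6, 0, 0, 0, 0, 0],
  [-6, 0, 0, 0, 0, 0],
  [-6, 0, 0, 0, 0, 0],
  [-6, 0, 0, 0, 0, 0],
  [-6, 0, 0, 0, 0, 0],
  [-6, 0, 0, 0, 0, 0],
  [-6, 0, 0, 0, 0, 0],
  [-6, 0, 0, 0, 0, 0],
])

```text
time: 14.35
ee_pos: [0.5893, 0.1664, 0.1964]
orientation: [2.22, 2.223, 0.0]
contact_force: [0.0, 1.4, 0.5]
gripper_width: -0.002
grip_force: 0.4
```

Run:
```python
from h import *
import cv2
a=cv2.resize(robot.read_camera("scene")[:,:,::-1][215:335,220:380],None,fx=3,fy=3)
b=cv2.resize(robot.read_camera("top")[:,:,::-1][145:225,200:360],None,fx=2,fy=2)
w=cv2.resize(robot.read_camera("wrist")[:,:,::-1],(320,240))
r=np.zeros((360,800,3),np.uint8);r[:,:480]=a;r[:160,480:800]=b;r[160:,480:]=w[:200]
cv2.imwrite("pics/p5.png",cv2.convertScaleAbs(r,alpha=1.4))
```

```text
(no output)
```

View pics/p5.png

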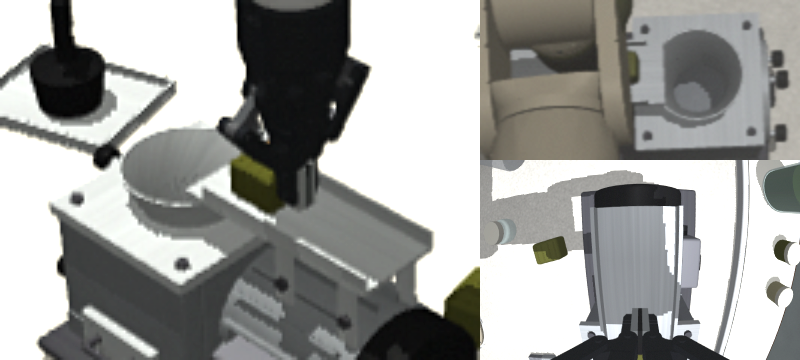

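The briquette sits straight ahead of the fingers at (257,180) on the shelf and the stopper is upright in the tray, so I'll keep pushing.

Request:
drive_tool([
  [-6, 0, 0, 0, 0, 0],
  [-6, 0, 0, 0, 0, 0],
  [-6, 0, 0, 0, 0, 0],
  [-6, 0, 0, 0, 0, 0],
  [-6, 0, 0, 0, 0, 0],
  [-6, 0, 0, 0, 0, 0],
  [-6, 0, 0, 0, 0, 0],
  [-6, 0, 0, 0, 0, 0],
])

```text
time: 15.3
ee_pos: [0.5893, 0.1184, 0.1964]
orientation: [2.22, 2.223, 0.0]
contact_force: [-0.0, 0.5, 0.0]
gripper_width: -0.001
grip_force: 0.3
```

Request:
drive_tool([
  [-7, 0, 0, 0, 0, 0],
  [-7, 0, 0, 0, 0, 0],
  [-7, 0, 0, 0, 0, 0],
  [-7, 0, 0, 0, 0, 0],
  [-4, 0, 0, 0, 0, 0],
  [0, 0, 0, 0, 0, 0],
  [0, 0, 0, 0, 0, 0],
])

```text
time: 16.0
ee_pos: [0.5894, 0.0869, 0.1963]
orientation: [-2.22, -2.223, 0.0]
contact_force: [-0.4, 0.2, -0.2]
gripper_width: 0.002
grip_force: 0.0
```

Request:
drive_tool([
  [0, 0, -30, 0, 0, 0],
  [0, 0, -45, 0, 0, 0],
  [0, 0, -45, 0, 0, 0],
  [0, 0, -20, 0, 0, 0],
  [-45, 0, 0, 0, 0, 0],
  [-25, 0, 0, 0, 0, 0],
  [0, 0, 0, 0, 0, 0],
  [0, 0, 0, 0, 0, 0],
])

```text
time: 16.8
ee_pos: [0.5895, 0.017, 0.3362]
orientation: [-2.22, -2.222, -0.0]
contact_force: [0.7, 0.1, 0.4]
gripper_width: 0.003
grip_force: 0.0
```

```bash
python3 look.py w6
python3 - <<'E'
import cv2,numpy as np
a=cv2.imread("pics/w6.png");h=cv2.cvtColor(a,cv2.COLOR_BGR2HSV)
m=cv2.inRange(h,(22,110,20),(38,255,200))
n,_,s,c=cv2.connectedComponentsWithStats(m)
for i in range(1,n):
    if s[i,4]>25: print(s[i],c[i].round())
E
```

```text
16.8 [0.58945118 0.01698197 0.33624974] [-1.71927709e-01  4.08752533e-01  9.56414424e-01  3.01755011e-04
  1.77667193e+00 -1.72924913e-01] [0.69427426 0.07864589 0.35612689] 0.0025418308778133686 0.0
[[-0.001  1.    -0.   ]
 [ 1.     0.001  0.   ]
 [ 0.    -0.    -1.   ]]
[197  27  13  23  92] [202.  38.]
[161  30  32  36 337] [174.  49.]
[529  37  12  12  38] [535.  42.]
[193  50  11   7  27] [198.  53.]
[529  53  22  15  74] [539.  61.]
[313 146  23  27  87] [326. 154.]
[304 149   9  26  36] [308. 160.]
```

Run:
```python
from h import *
import pickle,cv2;c=pickle.load(open("w6.pkl","rb"))
for z in(.07,.1,.13,.2):
    print(z,*[ray("wrist",p,z,c) for p in((304,165),(336,155),(318,146),(318,175))])
K=c['intrinsics']
def proj(X):
    q=c['R']@X+c['t'];th=np.arctan2(np.hypot(q[0],q[1]),q[2]);d=q[:2]/np.hypot(q[0],q[1])
    return (K[0,0]*th*d+K[:2,2]).round()
for n,r,z in(("throat",.030,.1),("rim",.05,.175)): print(n,[proj(np.array([.5885+r*a,.05+r*b,z])) for a,b in((1,0),(-1,0),(0,1),(0,-1))])
g=cv2.imread("pics/w6.png")[135:205:4,280:365:5]
h=cv2.cvtColor(g,cv2.COLOR_BGR2HSV)
for i in range(g.shape[0]): print(135+4*i,[f"{a}/{b}/{v}" for a,b,v in h[i]])
```

```text
0.07 [0.5704 0.0464 0.07  ] [0.6057 0.0577 0.07  ] [0.5859 0.0676 0.07  ] [0.5859 0.0351 0.07  ]
0.1 [0.5717 0.0504 0.1   ] [0.6044 0.0608 0.1   ] [0.5861 0.07   0.1   ] [0.5861 0.0399 0.1   ]
0.13 [0.573  0.0543 0.13  ] [0.6031 0.0639 0.13  ] [0.5862 0.0724 0.13  ] [0.5863 0.0447 0.13  ]
0.2 [0.5761 0.0636 0.2   ] [0.6002 0.0712 0.2   ] [0.5867 0.078  0.2   ] [0.5867 0.0558 0.2   ]
throat [array([350., 166.]), array([291., 165.]), array([320., 136.]), array([320., 194.])]
rim [array([380., 178.]), array([261., 178.]), array([321., 117.]), array([320., 235.])]
135 ['103/17/138', '115/11/134', '103/17/138', '103/13/135', '105/15/138', '109/15/134', '100/12/130', '105/15/134', '111/14/129', '110/12/130', '105/15/132', '101/15/132', '105/15/208', '108/13/237', '107/15/236', '102/13/204', '108/13/231']
139 ['113/11/96', '98/11/94', '109/21/98', '100/16/94', '114/14/92', '105/12/88', '105/21/96', '108/22/174', '108/22/174', '108/22/171', '108/20/130', '102/15/86', '105/12/88', '100/17/88', '114/14/92', '110/17/92', '108/14/93']
143 ['108/13/99', '105/16/96', '105/11/94', '108/14/93', '110
[... 2975 characters left out ...]
/12/128', '105/12/123', '105/22/116', '110/14/112', '102/12/104', '105/15/99', '108/13/99', '107/23/99', '110/23/102', '100/16/96', '113/11/96', '113/11/96', '115/16/98', '100/15/100', '115/15/99', '105/14/108', '115/14/110']
199 ['113/16/126', '105/17/122', '100/13/116', '110/14/110', '105/14/108', '110/15/102', '105/15/102', '115/15/99', '96/13/99', '115/15/99', '110/16/98', '115/16/98', '110/16/98', '100/15/100', '110/14/106', '103/16/111', '100/14/112']
203 ['111/14/129', '103/15/123', '110/13/120', '105/13/117', '105/19/110', '116/17/105', '114/12/104', '115/15/104', '95/15/100', '108/13/99', '103/18/99', '102/13/98', '110/15/104', '114/12/104', '110/14/108', '100/14/110', '110/13/116']
```

```bash
python3 -c "
from bench import robot
print(robot.finish_job())"
```

```text
the job is handed in; nothing more can be done
None
```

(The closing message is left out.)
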